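Set sprung tweezers to the gauge lines and hold

TASK

Pick up the big sprung tweezers from the bench and squeeze them so that their two tips stand 12 mm apart, one just above each of the two lines on the gauge block, with the tweezers level, in line with the lines and not touching the block. Hold that gap steady for three seconds and finish while still holding it there for inspection: do not put the tweezers down. Never squeeze the tips shut, and leave the other things on the bench where they are.

Things in the scene. Friction and masses are not known exactly. Their poses are not given: they have to be found in the camera images.
- tweezers_centre (a point): centre of the loose steel tweezers, half-way along and up (6 mm above the bench, lying flat). They are 188 mm long, 12 mm deep (z, up), balanced near this point, about 60 g; x points from the bow (back end) to the tips, y to the left limb. Ribbed grip plates (34 mm long, 11 mm deep) lie here on the limbs' outsides: pinch them from above, across y
- tweezers: the tweezers' bow and left limb; origin 6 mm below tweezers_centre, same axes. Width over the grip plates 26 mm at rest, about 17 mm with the tips 12 mm apart. A spring opens the limbs; at the plates it pushes with about 5.5 N at rest, 11 N with the tips 12 mm apart. x is the midline at rest and turns by half the joint value as they are squeezed
- tip_left (a point): point of the left limb (2.4 mm thick), 90 mm ahead of tweezers_centre and, at rest, 15 mm to its left; same height as the centre
- tip_right (a point): point of the right limb (2.4 mm thick), 90 mm ahead of tweezers_centre and, at rest, 15 mm to its right; the distance between the two tip points is the tip gap
- tweezers_limb (a joint): angle (rad) by which the limbs are squeezed, about a pivot at the bow 180 mm behind the tips: 0 at rest (tip gap 30 mm), 0.155 squeezed almost shut (2 mm). Tip gap in mm = 30 - 180 x value: 12 mm at 0.10
- gauge: fixed gauge block: dark foot 70 x 60 mm, 8 mm thick, a column and a pale metal table 54 x 46 mm whose top is 40 mm above the bench. Origin at the centre of the underside. Two thin engraved lines 36 mm long run across the table along the block's x, at y = +6 mm and -6 mm (12 mm apart). x points roughly away from the robot
- marks (a point): middle of the table's top face, half-way between the two lines, 40 mm above the bench; same axes as the gauge block. To its left (about x 0.45 to 0.95, y 0.13 to 0.58) stands the tall oil tester: pass in front of it, not over it
- electrode_1: bystander: brass dome electrode, 25 mm wide, 26 mm high; origin under its centre
- electrode_2: bystander: a like electrode
- petri_dish: bystander: flat glass dish, 60 mm wide, 14 mm high; origin under its centre
- gap_gauge: bystander: small grey steel bar with a black knob, 52 x 18 mm, 18 mm high; origin under its centre
- timer: bystander: white bench timer with three buttons, 60 x 66 mm, 18 mm high; origin under its centre

How it is judged:
On the way, in this order (a step that is already met when the one before it is completed fails the run):
1. the tweezers are lifted off the bench in the fingers (height (world z) of tweezers_centre above 0.025 m and contact force between the fingers and tweezers above 0.5 N), for 0.1 s.
2. the tips stand above the two lines at the marked gap and are held steady there for 2.5 s (distance between tip_left and tip_right between 0.01 and 0.014 m and ((y of tip_left in the frame of gauge between 0.002 and 0.01 m and y of tip_right in the frame of gauge between -0.01 and -0.002 m) or (y of tip_right in the frame of gauge between 0.002 and 0.01 m and y of tip_left in the frame of gauge between -0.01 and -0.002 m)) and x of tip_left in the frame of gauge between -0.018 and 0.018 m and z of tip_left in the frame of gauge between 0.042 and 0.065 m and x of tip_right in the frame of gauge between -0.018 and 0.018 m and z of tip_right in the frame of gauge between 0.042 and 0.065 m and angle between the x axis of tweezers and the x axis of gauge, either way round below 0.25 rad and angle between tweezers's own z axis and vertical below 0.25 rad and contact force between the fingers and tweezers above 1 N and contact force between tweezers and gauge below 0.3 N and linear speed of tweezers below 0.02 m/s and velocity of joint tweezers_limb between -0.06 and 0.06 rad/s), for 2.5 s.
At the end, for the whole second after the job is handed in: The tweezers are still held in the fingers: tip gap 12 mm within 2 mm; one tip over each line (within 4 mm sideways, on the lines' length), tip points 2 to 25 mm above the table; tweezers level and in line with the lines within about 14 degrees, at rest, not touching the block (all of step 2); the arm keeps its last pose, push and grip.
It fails at once if the tips are squeezed shut (gap under 4 mm) (distance between tip_left and tip_right below 0.004 m).
It fails at once if a bystander is moved by more than 20 mm (distance of any of electrode_1, electrode_2, petri_dish, gap_gauge, timer from where it was at the start of the episode above 0.02 m).
It also fails if it takes over 56 s, if anything falls off the work surface, if the arm or the gripper's body presses on something with over 40 N, if the wrist force passes 120 N, or if a joint passes its speed limit or range.

ROBOT

A 7-joint arm with a two-finger parallel gripper is mounted at the origin on a cart in front of the work surface, level with it; the furniture and walls round the work are solid. World frame = base frame: x ahead of the robot, y to its left, z up, the work surface at z = 0. Lengths are in m, angles in rad, forces in N, time in s.
With the tool pointing down it reaches from about 0.425 to 0.825 m from the base axis. Payload 3.6 kg.
Tool frame: the origin (TCP) lies at the centre of the arm's flange, where the gripper is bolted on; the fingertips stand 186 mm ahead of it and the grasp point (between the pads) lies 167 mm ahead of it; z points along the fingers, y is the line along which they close (so a half turn about z gives the same grasp; the last joint's range is limited). The gripper opens to 93 mm and grips with 3 to 60 N. Pads are 15 mm wide; open, the fingers measure 128 mm over their backs; the gripper's body (75 mm by 188 mm) begins 65 mm behind the grasp point.
Start: joints at [-1.268, 0.615, -0.013, 1.423, 0.008, 1.103, -0.04], TCP at [0.21, 0.615, 0.405] pointing down, gripper open.
Joint ranges: [-3.12, 3.12], [-0.3, 2.06], [-1.34, 1.32], [0.26, 2.42], [-1.36, 4.5], [0.01, 1.98], [-2.84, 2.84]. Speed limits (rad/s): [2.79, 2.79, 3.14, 3.14, 3.14, 3.14, 3.14].

INTERFACE

Orientations are given as a rotation vector (axis times angle).
In Python, from rig import * gives the robot as it stands.
- The arm moves only by the shell command python3 -m handwheel 'ROWS'. ROWS is JSON, a list that holds one entry, the list of rows, each a list of 7 numbers: the shift along the tool's x, y, z scaled (see below), then the turn, a rotation vector about the tool's x, y, z scaled (see below), then the gripper command: -1 is shut, 1 is fully open, values between are in proportion. A call has 1 to 20 rows; each row shifts and turns the commanded pose from where the row before left it, along the tool's axes as they then stand; what a row does not reach is not made up. The controller multiplies each number of a shift by 75 mm and each number of a turn by 0.1 rad. A row lasts 1/12 s, in which the tool goes at most 41.7 mm and 7.16 degrees, less where a joint would pass 70% of its speed; a pose out of reach is approached as far as the arm can. A call with a number of a shift or a turn outside -1 to 1 is refused whole. A call with a gripper value outside its range is refused whole. The fingers move at their own pace and stop on an object; the grip force is fixed at half the most. Time passes only in rows, so rows that do not move let the fingers close. It gives the time, the measured TCP pose, the force, the opening and the grip force at its end, in the units of the state.
- sense(): the state, without advancing time (a new reading comes with each control period).
- camera(name): name is "side" or "top"; returns (picture, depth): 400x640x3 uint8, blue, green, red; 400x640 float32, m along the optical axis (not along the pixel's ray), 0 where there is no reading.
- camera_params(name): a dict with "camera_matrix" (3x3 intrinsics, pixels), "rvec" (rotation vector, rad) and "tvec" (3), from world to camera coordinates, as OpenCV has them. Camera axes: x right, y down, z forward; pixel columns grow to the right and rows downward; lengths in m; the calibration is good to about 2 mm. A picture is of the moment at which its call begins. camera_params takes no time and is no camera call.
- job_done(): hands the job in; it is judged then, once.
The state is a dict: "t": time; "joint_positions": joint angles; "qd": joint speeds; "tau": joint torques, N m; "ee_pos": TCP position; "tcp_rot": TCP orientation; "ft_force": force on the tool from outside, world axes, zero at the start; "ft_torque": the same for the moment, N m; "gripper_width": finger opening in m; "grasp_force": force on a finger pad.
Only numpy, scipy, OpenCV 4.12 (cv2) and the standard library are available. Lean on these libraries where they do the work, as an engineer would, in place of code of your own. Each camera call takes 0.05 s, during which the arm holds its last target. There are 200 camera calls.

## Working session

There is one attempt and no reset: what is moved stays moved. The work goes in short steps, Python scripts to look and compute and a shell command to move; the robot and the scene stay as the last step left them, time stands still between calls to the robot, and variables do not carry over. Pictures are saved under pics/ and viewed, at most 10 in all, crops included, and the job is handed in when it is done.

```bash
mkdir -p pics; ls
python3 - <<'E'
from rig import *
import cv2,numpy as np
s=sense();print({k:np.round(v,3) for k,v in s.items()})
for n in("top","side"):
    im,d=camera(n);cv2.imwrite(f"pics/{n}0.png",im);np.save(f"pics/{n}0.npy",d)
    p=camera_params(n);R=cv2.Rodrigues(np.array(p["rvec"]))[0];print(n,p["camera_matrix"],-R.T@np.array(p["tvec"]).ravel(),R)
E
```

```text
pics
{'t': np.float64(0.0), 'joint_positions': array([-1.268,  0.616, -0.013,  1.425,  0.008,  1.103, -0.04 ]), 'qd': array([-0.   ,  0.   ,  0.001, -0.   , -0.001, -0.   ,  0.001]), 'tau': array([-0.0000e+00, -4.5894e+01,  2.0900e-01, -1.6574e+01, -6.1000e-02,
        2.1000e-02,  0.0000e+00]), 'ee_pos': array([0.21 , 0.615, 0.404]), 'tcp_rot': array([-0.514, -3.099,  0.004]), 'ft_force': array([-0.384,  0.285, -0.289]), 'ft_torque': array([ 0.01 , -0.01 ,  0.017]), 'grasp_force': np.float64(0.0), 'gripper_width': np.float64(0.093)}
top [[365.26337752   0.         322.90119126]
 [  0.         365.26337752 202.07657766]
 [  0.           0.           1.        ]] [ 0.31976204 -0.12022186  0.88808186] [[ 0.03723329 -0.9993057   0.00134066]
 [-0.97751418 -0.03669994 -0.20765148]
 [ 0.2075565   0.00642104 -0.97820196]]
side [[442.76592168   0.         315.78022273]
 [  0.         442.76592168 198.85791066]
 [  0.           0.           1.        ]] [0.15414903 0.48106353 0.51879905] [[-0.88854586 -0.45840476 -0.0187438 ]
 [-0.23456005  0.48901094 -0.84014873]
 [ 0.3942941  -0.74211413 -0.54203209]]
```

View pics/top0.png

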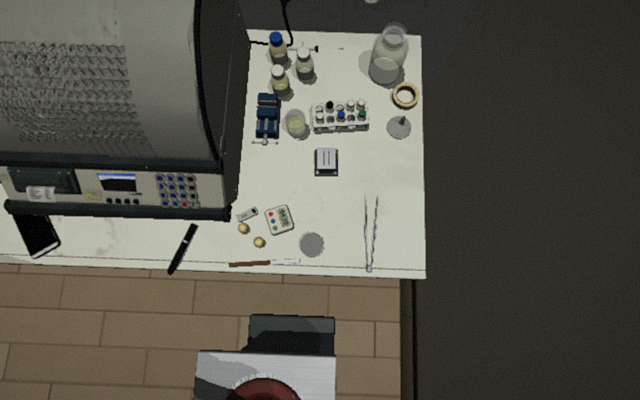

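View pics/side0.png

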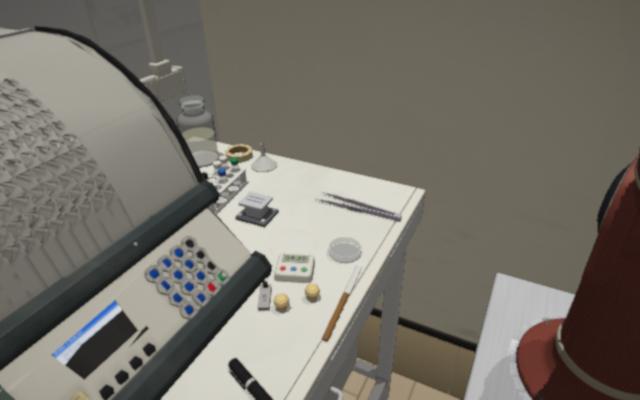

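The top view shows the tweezers from the bow at about (368,270) to the tips at about (365,196) and (377,196). The gauge block is at (326,161). I'll enlarge both.

Run:
```python
import cv2,numpy as np
im=cv2.imread("pics/top0.png")
a=cv2.resize(im[185:280,335:410],None,fx=6,fy=6,interpolation=cv2.INTER_CUBIC)
b=cv2.resize(im[140:185,305:350],None,fx=7,fy=7,interpolation=cv2.INTER_CUBIC)
c=np.zeros((570,770,3),np.uint8);c[:,:450]=a;c[:315,455:]=b;cv2.imwrite("pics/crop0.png",c)
```

```text
(no output)
```

View pics/crop0.png

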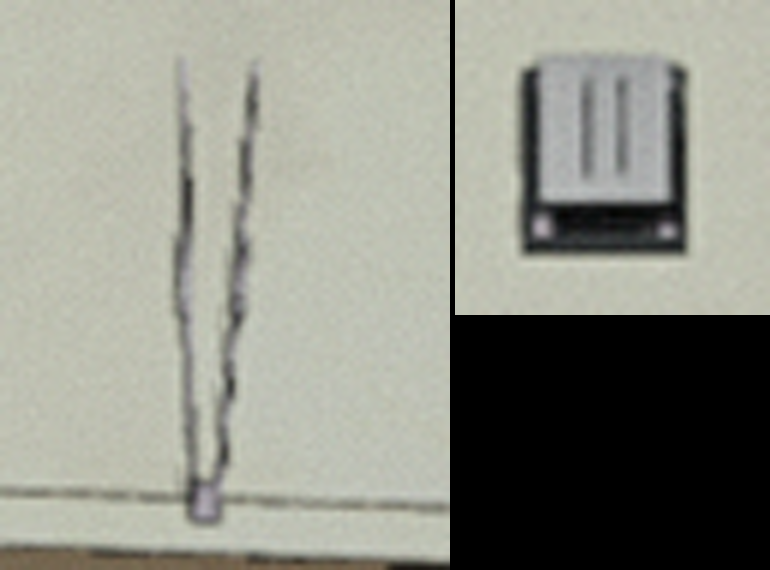

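The crop shows the tips at crop (182,60) and (255,62), and the back of the bow at (205,520). The gauge lines run from (587,78) to (587,178) and from (622,78) to (621,176). The table corners are (540,55), (667,57), (672,202) and (540,202).

```bash
cat > h.py <<'E'
import cv2,numpy as np
from rig import *
def ray(n,u,v,z):
    p=camera_params(n);R=cv2.Rodrigues(np.array(p["rvec"],float))[0];t=np.array(p["tvec"],float).ravel()
    c=-R.T@t;d=R.T@np.linalg.inv(np.array(p["camera_matrix"]))@[u,v,1];return c+d*(z-c[2])/d[2]
def proj(n,P):
    p=camera_params(n);return cv2.projectPoints(np.array(P,float).reshape(-1,1,3),np.array(p["rvec"],float),np.array(p["tvec"],float),np.array(p["camera_matrix"]),None)[0].reshape(-1,2)
E
python3 - <<'E'
from h import *
A=lambda x,y,z:ray("top",335+(x-2.5)/6,185+(y-2.5)/6,z)
B=lambda x,y,z:ray("top",305+(x-458)/7,140+(y-3)/7,z)
tl,tr,b=A(182,60,.008),A(255,62,.008),A(205,520,.008)
print("tips",tl,tr,"gap",np.linalg.norm(tl-tr),"bow",b)
m=(tl+tr)/2;d=m-b;print("len",np.linalg.norm(d),"yaw",np.arctan2(d[1],d[0]),"centre",m-d/np.linalg.norm(d)*.09)
print("plates",A(180,255,.008),A(240,255,.008))
L=[B(587,78,.04),B(587,178,.04),B(622,78,.04),B(621,176,.04)]
print("lines",L,"sp",np.linalg.norm(L[0]-L[2]),"mid",np.mean(L,0))
C=[B(540,55,.04),B(667,57,.04),B(672,202,.04),B(540,202,.04)]
print("table",C,"mid",np.mean(C,0))
for a in(L[0]-L[1],L[2]-L[3],C[0]-C[3],C[1]-C[2]):print(np.linalg.norm(a),np.arctan2(a[1],a[0]))
R=cv2.Rodrigues(sense()["tcp_rot"])[0];print(R)
E
```

```text
tips [ 0.52934011 -0.21762504  0.008     ] [ 0.52962354 -0.24771944  0.008     ] gap 0.03009573762696438 bow [ 0.34321302 -0.22918952  0.008     ]
len 0.18630135866035677 yaw -0.01869511166268472 centre [ 0.43949755 -0.23098978  0.008     ]
plates [ 0.44826449 -0.21789867  0.008     ] [ 0.44917339 -0.24216858  0.008     ]
lines [array([ 0.62813254, -0.1111612 ,  0.04      ]), array([ 0.59164016, -0.11250992,  0.04      ]), array([ 0.62859399, -0.12338583,  0.04      ]), array([ 0.59280781, -0.12425977,  0.04      ])] sp 0.012233334685653073 mid [ 0.61029362 -0.11782918  0.04      ]
table [array([ 0.63599323, -0.09440017,  0.04      ]), array([ 0.63693244, -0.13886803,  0.04      ]), array([ 0.58408078, -0.14220774,  0.04      ]), array([ 0.58236199, -0.09658734,  0.04      ])] mid [ 0.60984211 -0.11801582  0.04      ]
0.03651729217862583 0.03694211977372457
0.03579684857672202 0.02441641747370323
0.053675824221329965 0.04075909211118531
0.05295707636962603 0.06310622959298777
[[-9.46445067e-01  3.22864129e-01 -6.99580548e-04]
 [ 3.22864886e-01  9.46442756e-01 -2.09181128e-03]
 [-1.32578855e-05 -2.20565446e-03 -9.99997567e-01]]
```

The sizes check out: gap 30.1 mm, line spacing 12.2 mm, lines 36 mm long. I'll check the tester's front edge in the depth image before passing it, and turn the gripper first (no travel).

```bash
python3 -m handwheel '[[[0,0,0,0,0,-0.62,1],[0,0,0,0,0,-0.62,1],[0,0,0,0,0,-0.62,1],[0,0,0,0,0,-0.62,1],[0,0,0,0,0,-0.62,1],[0,0,0,0,0,0,1]]]'
python3 - <<'E'
from h import *
for n in("top","side"):
    d=np.load(f"pics/{n}0.npy");p=camera_params(n);R=cv2.Rodrigues(np.array(p["rvec"]))[0];t=np.array(p["tvec"]).ravel()
    v,u=np.nonzero(d>0);z=d[v,u];X=np.linalg.inv(p["camera_matrix"])@np.array([u*z,v*z,z]);W=(R.T@(X-t[:,None])).T
    for lo in(.05,.15,.25,.35):
        m=(W[:,2]>lo)&(W[:,2]<lo+.1)&(W[:,1]>.05)&(W[:,1]<.6)&(W[:,0]>.3)
        if m.sum()>20:print(n,lo,"minx",np.percentile(W[m,0],1),"miny",np.percentile(W[m,1],1))
s=sense();R=cv2.Rodrigues(s["tcp_rot"])[0];print(np.round(R,3),np.round(s["joint_positions"],2))
E
```

```text
t: 0.6
ee_pos: [0.21, 0.6149, 0.4041]
tcp_rot: [-0.028, -3.141, 0.002]
ft_force: [-0.0, 0.3, 1.1]
gripper_width: 0.0929
grasp_force: 0.0
top 0.05 minx 0.4358861987656829 miny 0.06564019963374966
top 0.15 minx 0.47497439261586827 miny 0.0912314629785186
top 0.25 minx 0.5548013141101363 miny 0.090666638582047
top 0.35 minx 0.6366343465520137 miny 0.0903253252688048
side 0.05 minx 0.43680832719496104 miny 0.09636916914085852
side 0.15 minx 0.5025682378740206 miny 0.09374681873062089
side 0.25 minx 0.5545574713825847 miny 0.09126597992352926
side 0.35 minx 0.6336849382953261 miny 0.08907508897911567
[[-1.     0.018 -0.001]
 [ 0.018  1.    -0.001]
 [ 0.001 -0.001 -1.   ]] [-1.22  0.62 -0.1   1.42  0.06  1.11  0.23]
```

```bash
python3 -m handwheel '[[[-0.17,-0.37,0,0,0,0,1],[-0.17,-0.37,0,0,0,0,1],[-0.17,-0.37,0,0,0,0,1],[-0.17,-0.37,0,0,0,0,1],[-0.17,-0.37,0,0,0,0,1],[-0.17,-0.37,0,0,0,0,1],[-0.17,-0.37,0,0,0,0,1],[-0.18,-0.38,0,0,0,0,1],[-0.18,-0.38,0,0,0,0,1],[-0.18,-0.38,0,0,0,0,1],[-0.18,-0.38,0,0,0,0,1],[-0.18,-0.38,0,0,0,0,1],[-0.18,-0.38,0,0,0,0,1],[0,0,0,0,0,0,1],[0,0,0,0,0,0,1]]]'
```

```text
t: 1.85
ee_pos: [0.3739, 0.2451, 0.4048]
tcp_rot: [-0.039, -3.141, 0.001]
ft_force: [-0.1, -0.0, 0.1]
gripper_width: 0.0932
grasp_force: 0.0
```

```bash
python3 -m handwheel '[[[-0.11,-0.367,0,0,0,0,1],[-0.11,-0.367,0,0,0,0,1],[-0.11,-0.367,0,0,0,0,1],[-0.11,-0.367,0,0,0,0,1],[-0.11,-0.367,0,0,0,0,1],[-0.11,-0.367,0,0,0,0,1],[-0.03,-0.377,0,0,0,0,1],[-0.03,-0.377,0,0,0,0,1],[-0.03,-0.377,0,0,0,0,1],[-0.03,-0.377,0,0,0,0,1],[-0.03,-0.377,0,0,0,0,1],[-0.03,-0.377,0,0,0,0,1],[-0.03,-0.377,0,0,0,0,1],[-0.03,-0.377,0,0,0,0,1],[-0.03,-0.377,0,0,0,0,1],[-0.03,-0.377,0,0,0,0,1],[-0.03,-0.377,0,0,0,0,1],[0,0,0,0,0,0,1],[0,0,0,0,0,0,1],[0,0,0,0,0,0,1]]]'
python3 - <<'E'
from h import *
s=sense();R=cv2.Rodrigues(s["tcp_rot"])[0];print(np.round(R,3),np.round(s["joint_positions"],2))
print("shift rows-units to (0.4395,-0.231,0.24):",R.T@(np.array([.4395,-.231,.24])-s["ee_pos"])/.075, "turn wanted about tool z", (np.arctan2(R[1,1],R[0,1])-(np.pi/2-.0187))/.1)
E
```

```text
t: 3.52
ee_pos: [0.4393, -0.2289, 0.4044]
tcp_rot: [-0.026, -3.141, -0.003]
ft_force: [0.4, 0.0, 0.6]
gripper_width: 0.0931
grasp_force: 0.0
[[-1.     0.017 -0.   ]
 [ 0.017  1.     0.002]
 [ 0.     0.002 -1.   ]] [ 0.34  0.38  0.13  1.86 -0.06  0.9   2.06]
shift rows-units to (0.4395,-0.231,0.24): [-0.00385605 -0.03177492  2.19221895] turn wanted about tool z 0.02161737497250904
```

```bash
python3 -m handwheel '[[[0,-0.03,0.4,0,0,0,0.2],[0,0,0.4,0,0,0,0.2],[0,0,0.4,0,0,0,0.2],[0,0,0.4,0,0,0,0.2],[0,0,0.4,0,0,0,0.2],[0,0,0.4,0,0,0,0.2],[0,0,0.2,0,0,0,0.2],[0,0,0.1,0,0,0,0.2],[0,0,0,0,0,0,0.2],[0,0,0,0,0,0,0.2]]]'
python3 - <<'E'
from h import *
s=sense();print(s["ee_pos"])
im,_=camera("side");im=cv2.resize(im[150:260,290:420],None,fx=5,fy=5,interpolation=cv2.INTER_CUBIC)
im2,_=camera("top");im2=cv2.resize(im2[185:295,335:365+65],None,fx=5,fy=5,interpolation=cv2.INTER_CUBIC)
cv2.imwrite("pics/a.png",cv2.resize(np.hstack([im,im2]),(800,390)))
E
```

```text
t: 4.35
ee_pos: [0.4392, -0.232, 0.2027]
tcp_rot: [0.027, 3.141, 0.001]
ft_force: [-0.2, -0.0, 0.5]
gripper_width: 0.0561
grasp_force: 0.0
[ 0.43917124 -0.23197587  0.20272182]
```

View pics/a.png

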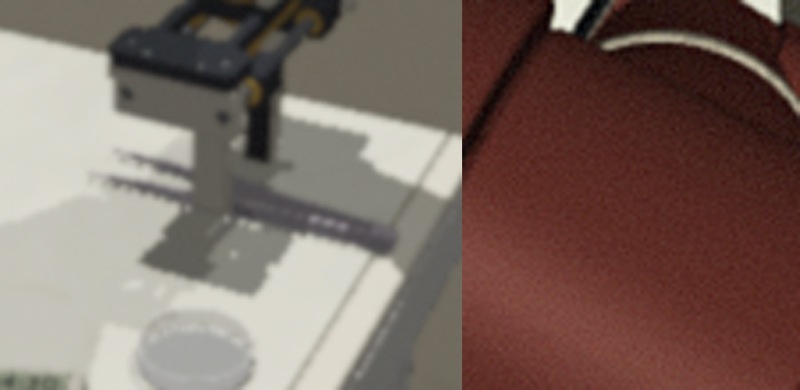

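The side view shows the fingers straddling the tweezers about half-way along, with the near fingertip at crop (212,205). I'll descend and close partly.

```bash
python3 -m handwheel '[[[0,0.01,0.1,0,0,0,0],[0,0,0.08,0,0,0,-0.2],[0,0,0,0,0,0,-0.3],[0,0,0,0,0,0,-0.4],[0,0,0,0,0,0,-0.45],[0,0,0,0,0,0,-0.48],[0,0,0,0,0,0,-0.5],[0,0,0,0,0,0,-0.5],[0,0,0,0,0,0,-0.5],[0,0,0,0,0,0,-0.5]]]'
```

```text
t: 5.28
ee_pos: [0.4385, -0.2322, 0.1888]
tcp_rot: [0.029, 3.141, -0.0]
ft_force: [0.5, 0.0, 0.6]
gripper_width: 0.0237
grasp_force: 6.8
```

Width follows the command, and the force matches the spring. I'll squeeze to about 20 mm and lift slowly.

```bash
python3 -m handwheel '[[[0,0,0,0,0,0,-0.53],[0,0,0,0,0,0,-0.56],[0,0,0,0,0,0,-0.57],[0,0,0,0,0,0,-0.57],[0,0,-0.05,0,0,0,-0.57],[0,0,-0.1,0,0,0,-0.57],[0,0,-0.15,0,0,0,-0.57],[0,0,-0.2,0,0,0,-0.57],[0,0,-0.2,0,0,0,-0.57],[0,0,-0.2,0,0,0,-0.57],[0,0,-0.15,0,0,0,-0.57],[0,0,-0.1,0,0,0,-0.57],[0,0,-0.05,0,0,0,-0.57],[0,0,0,0,0,0,-0.57],[0,0,0,0,0,0,-0.57],[0,0,0,0,0,0,-0.57]]]'
python3 - <<'E'
from h import *
s=sense();R=cv2.Rodrigues(s["tcp_rot"])[0];print(s["ee_pos"])
T=np.array([.610,-.118-.0,.29]);T[:2]-=.0915*np.array([np.cos(.04),np.sin(.04)])
print("to pre-pose",T,R.T@(T-s["ee_pos"])/.075)
im,_=camera("side");im=cv2.resize(im[130:240,270:400],None,fx=5,fy=5,interpolation=cv2.INTER_CUBIC);cv2.imwrite("pics/b.png",im)
E
```

```text
t: 6.62
ee_pos: [0.4383, -0.232, 0.2782]
tcp_rot: [-0.029, -3.14, -0.001]
ft_force: [-0.3, 0.5, -0.4]
gripper_width: 0.0204
grasp_force: 8.6
[ 0.43826871 -0.23204162  0.27819204]
to pre-pose [ 0.51857319 -0.12165902  0.29      ] [-1.04283543  1.4915991  -0.15801709]
```

View pics/b.png

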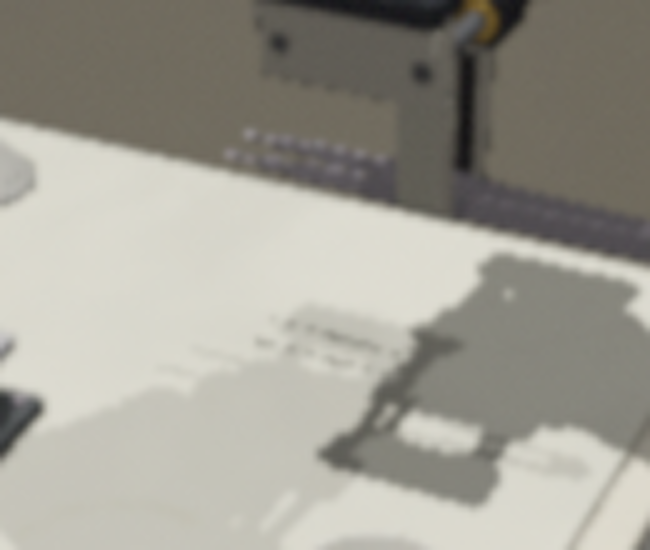

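Tweezers are up and level: the tips at about crop (235,150) line up with the rear part. Moving over the gauge at this safe height.

```bash
python3 -m handwheel '[[[-0.05,0.07,0,0,0,-0.05,-0.57],[-0.095,0.135,0,0,0,-0.05,-0.57],[-0.095,0.135,0,0,0,-0.05,-0.57],[-0.095,0.135,0,0,0,-0.05,-0.57],[-0.095,0.135,0,0,0,-0.05,-0.57],[-0.095,0.135,0,0,0,-0.05,-0.57],[-0.095,0.135,0,0,0,-0.06,-0.57],[-0.095,0.135,0,0,0,-0.06,-0.57],[-0.095,0.135,0,0,0,-0.06,-0.57],[-0.095,0.135,0,0,0,-0.05,-0.57],[-0.095,0.135,0,0,0,-0.05,-0.57],[-0.05,0.07,0,0,0,0,-0.57],[0,0,0,0,0,0,-0.59],[0,0,0,0,0,0,-0.61],[0,0,0,0,0,0,-0.63],[0,0,0,0,0,0,-0.64],[0,0,0,0,0,0,-0.64],[0,0,0,0,0,0,-0.64],[0,0,0,0,0,0,-0.64]]]'
python3 - <<'E'
from h import *
s=sense();R=cv2.Rodrigues(s["tcp_rot"])[0];print(s["ee_pos"],np.round(R,3))
z=s["ee_pos"][2]-.183
print([np.round(proj(n,[[.61,-.112,z],[.61,-.124,z],[.61,-.118,.04]]),1).tolist() for n in("top","side")])
im,_=camera("side");a=cv2.resize(im[155:235,210:310],None,fx=5,fy=5,interpolation=cv2.INTER_CUBIC)
im,_=camera("top");b=cv2.resize(im[130:180,300:350],None,fx=8,fy=8,interpolation=cv2.INTER_CUBIC)
o=np.zeros((400,795,3),np.uint8);o[:,:400]=a[:,:400];o[:,400:]=b[:,:395];cv2.imwrite("pics/c.png",o)
E
```

```text
t: 8.25
ee_pos: [0.516, -0.1201, 0.2788]
tcp_rot: [0.06, -3.141, 0.0]
ft_force: [-0.8, -0.0, -1.3]
gripper_width: 0.0171
grasp_force: 10.7
[ 0.51597807 -0.12010073  0.27881659] [[-0.999 -0.038 -0.   ]
 [-0.038  0.999 -0.   ]
 [ 0.    -0.    -1.   ]]
[[[323.6, 149.8], [328.8, 150.0], [326.0, 157.9]], [[250.5, 177.2], [254.0, 174.4], [254.9, 200.1]]]
```

View pics/c.png

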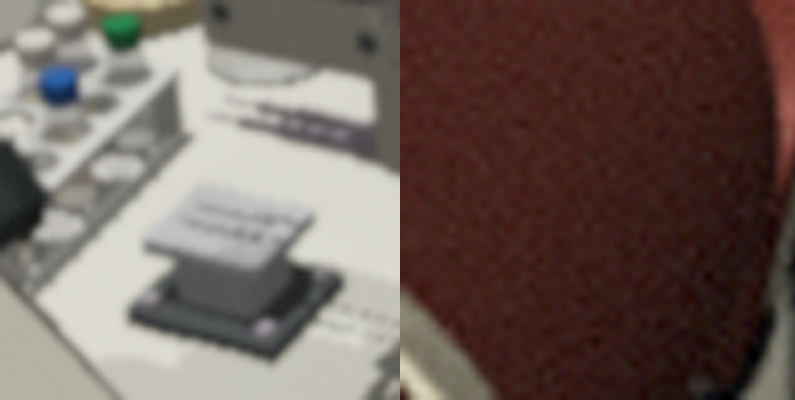

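The side view puts the tips at about crop (208,115) and (225,100), within about 1 px of the predicted (202,111) and (220,97). That offset fits the 2.5 mm shortfall in x. Now a small correction and the descent.

```bash
python3 -m handwheel '[[[-0.02,-0.01,0,0,0,0,-0.64],[-0.015,-0.01,0.04,0,0,0,-0.64],[0,0,0.08,0,0,0,-0.64],[0,0,0.08,0,0,0,-0.64],[0,0,0.08,0,0,0,-0.64],[0,0,0.08,0,0,0,-0.64],[0,0,0.08,0,0,0,-0.64],[0,0,0.06,0,0,0,-0.64],[0,0,0.05,0,0,0,-0.64],[0,0,0.03,0,0,0,-0.64],[0,0,0,0,0,0,-0.64],[0,0,0,0,0,0,-0.64],[0,0,0,0,0,0,-0.64]]]'
python3 - <<'E'
from h import *
s=sense();R=cv2.Rodrigues(s["tcp_rot"])[0];print(s["ee_pos"],np.round(R[:,0],3))
z=s["ee_pos"][2]-.183
o=np.array([195,165]);print([np.round((proj("side",[[.61,-.112,z],[.61,-.124,z]])-o)*8).tolist(),"table line mids",np.round((proj("side",[[.61,-.112,.04],[.61,-.124,.04]])-o)*8).tolist()])
im,_=camera("side");a=cv2.resize(im[165:235,195:295],None,fx=8,fy=8,interpolation=cv2.INTER_CUBIC);cv2.imwrite("pics/d.png",a)
im,_=camera("top");cv2.imwrite("pics/dtop.png",im)
E
```

```text
t: 9.43
ee_pos: [0.519, -0.1212, 0.2355]
tcp_rot: [-0.061, 3.14, -0.0]
ft_force: [0.3, -0.5, -1.1]
gripper_width: 0.0172
grasp_force: 10.7
[ 0.51896039 -0.12115616  0.23550315] [-0.999 -0.039 -0.001]
[[[461.0, 250.0], [488.0, 226.0]], 'table line mids', [[466.0, 292.0], [493.0, 269.0]]]
```

View pics/d.png

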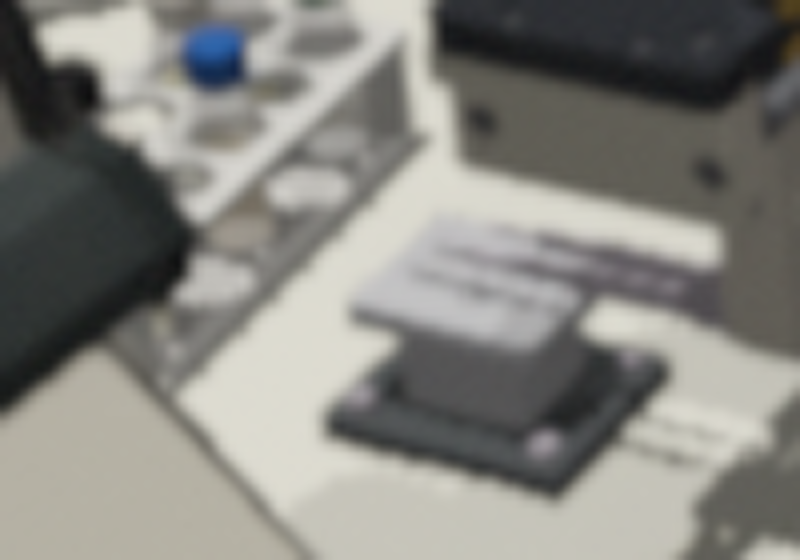

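Tips at about crop (465,250) and (495,228) match the predictions of (461,250) and (488,226), above the line middles and clear of the table. I'll make a tiny gap trim, then hold.

```bash
R='x'; python3 -m handwheel '[[[0,0,0,0,0,0,-0.645],[0,0,0,0,0,0,-0.645],[0,0,0,0,0,0,-0.645],[0,0,0,0,0,0,-0.645],[0,0,0,0,0,0,-0.645],[0,0,0,0,0,0,-0.645],[0,0,0,0,0,0,-0.645],[0,0,0,0,0,0,-0.645],[0,0,0,0,0,0,-0.645],[0,0,0,0,0,0,-0.645],[0,0,0,0,0,0,-0.645],[0,0,0,0,0,0,-0.645],[0,0,0,0,0,0,-0.645],[0,0,0,0,0,0,-0.645],[0,0,0,0,0,0,-0.645],[0,0,0,0,0,0,-0.645],[0,0,0,0,0,0,-0.645],[0,0,0,0,0,0,-0.645],[0,0,0,0,0,0,-0.645],[0,0,0,0,0,0,-0.645]]]'
python3 -m handwheel '[[[0,0,0,0,0,0,-0.645],[0,0,0,0,0,0,-0.645],[0,0,0,0,0,0,-0.645],[0,0,0,0,0,0,-0.645],[0,0,0,0,0,0,-0.645],[0,0,0,0,0,0,-0.645],[0,0,0,0,0,0,-0.645],[0,0,0,0,0,0,-0.645],[0,0,0,0,0,0,-0.645],[0,0,0,0,0,0,-0.645],[0,0,0,0,0,0,-0.645],[0,0,0,0,0,0,-0.645],[0,0,0,0,0,0,-0.645],[0,0,0,0,0,0,-0.645],[0,0,0,0,0,0,-0.645],[0,0,0,0,0,0,-0.645],[0,0,0,0,0,0,-0.645],[0,0,0,0,0,0,-0.645],[0,0,0,0,0,0,-0.645],[0,0,0,0,0,0,-0.645]]]'
python3 - <<'E'
from h import *
o=np.array([240,180]);d=np.array([.999,.039,0]);n=np.array([-.039,.999,0])
c=np.array([.610,-.1177,.0525])
print(np.round((proj("side",[c+.006*n,c-.006*n])-o)*16).tolist())
im,_=camera("side");a=cv2.resize(im[180:210,240:290],None,fx=16,fy=16,interpolation=cv2.INTER_CUBIC);cv2.imwrite("pics/e.png",a)
E
```

```text
t: 11.2
ee_pos: [0.5188, -0.1211, 0.2353]
tcp_rot: [-0.062, 3.141, -0.0]
ft_force: [-0.1, -0.1, -0.8]
gripper_width: 0.0171
grasp_force: 10.9
t: 12.87
ee_pos: [0.5188, -0.1211, 0.2352]
tcp_rot: [0.062, -3.141, 0.0]
ft_force: [-0.1, -0.0, -0.3]
gripper_width: 0.0171
grasp_force: 10.9
[[202.0, 261.0], [254.0, 214.0]]
```

View pics/e.png

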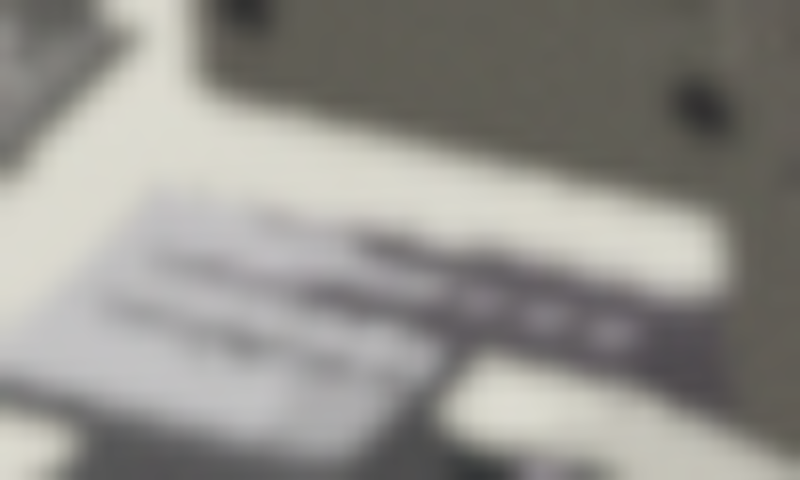

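The right tip is at about crop (255,215) against the predicted (254,214). The left tip blends with the far line near (202,261), as predicted. The hold has been steady for 3.3 s with a 17.1 mm width and 10.9 N, so I'm handing in.

```bash
python3 -c "
from rig import *
print(job_done())"
```

```text
the job is handed in; nothing more can be done
None
```

I handed the job in with the tweezers still held over the gauge lines: tip gap about 12 mm (worked out from the 17.1 mm grip width), about 12 mm above the table, steady for over 3 s and no contact force showing; the judge's verdict was not returned.

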